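# Clamp a glass cell in the photometer with its sunken knob

## Task

Stand the rectangular glass cell in the photometer's pocket, fully down on the floor of the pocket and upright with its thin side between jaw and stop. Then turn the small knob down in the round well clockwise until the jaw holds the cell snugly, at about 10 newtons, and stop there: over-tightening cracks the glass. Be gentle with the photometer, do not push the small jar, the steel weight or the beaker about, and let go of everything at the end.

Things in the scene. Friction and masses are not known exactly. Their poses are not given: they have to be found in the camera images.
- holder: Bench photometer, fixed. Grey deck 130 (x) x 260 (y) mm, top 62 mm above the bench; behind it a cream console, local x 65 to 135 mm, 70 mm high. Origin: centre of the deck's underside; z up, x away from the operator, y from the knob's well (centre at local (0, -62) mm) to the cell pocket (centre at (0, 60) mm). Turned up to 0.3 rad from the robot's axes.
- well (a point): Centre of the mouth of the knob's round well, level with the deck's top. The well is 76 mm in diameter and 36 mm deep, with rigid walls: little room for fingers between knob and wall.
- knob_grip (a point): On the turning axis of the sunken black knob, at mid-height of its grip bar: 30 mm long (this point's x), 14 mm thick (y), 20 mm high, so from 10 mm below to 10 mm above this point. The bar's top is 11 mm below the deck; below it lies the knob's disc, 32 mm in diameter. The point turns with the knob.
- knob (a joint): Knob angle, rad, growing clockwise seen from above, 0 to 2.0, starts at 0 to 0.1; 1 rad moves the jaw 8 mm. Friction drag of 0.13 N m either way (so at standstill the torque can lie up to 0.13 either side of the load); stays where left. Once the cell is pressed on the stop the load grows 0.008 N m per newton of clamping, some 60 N per rad. That begins at 0.55 to 1.25 rad: feel for it.
- pocket (a point): Centre of the pocket's floor, 36 mm below the deck's top; axes as the photometer's. The pocket is 46 mm along x. Along y the cell goes in the gap between the jaw (flat face at this point's y -14 mm with the knob at 0, 8 mm further on per rad) and the stop; the gap is 23.5 to 30 mm at the start. The tops of jaw and stop are 5 mm below the deck.
- stop_side (a point): Point at the height of the stop's top edge, 16 mm along y from the pocket's centre: the face of the aluminium stop opposite the jaw lies here at most, but it may be packed out by an unknown 0 to 5.5 mm towards the jaw. It does not give way.
- jaw: Moving aluminium jaw, 40 mm (x) x 5 mm (y) x 30 mm high, backed by a stiff spring of 12 N/mm. Origin: centre of its underside; +y is the clamping direction, and the face that presses the cell lies 2.5 mm along it.
- cell: Rectangular glass sample cell with frosted ends and a white cap, 40 mm (x) x 20 mm (y) x 54 mm high, 55 to 90 g, upright on the bench. Origin: centre of its underside, z up. In the pocket its x lies along the photometer's x, either way round, with the 20 mm thickness between jaw and stop; it then stands 18 mm proud of the deck.
- vial: Bystander, not to be disturbed: small amber screw-cap jar, 34 dia x 60 high mm, loose. Origin: centre of its underside.
- weight: Bystander, not to be disturbed: steel knobbed calibration weight, 36 dia x 48 high mm, loose. Origin: centre of its underside.
- beaker: Bystander, not to be disturbed: open white plastic beaker, 64 dia x 70 high mm, loose. Origin: centre of its underside.
Things that resemble listed ones, but are neither listed nor needed, are in the scene too. Several things look just like the cell: the one meant starts nearest to the robot's base.

How it is judged:
On the way, in this order (a step that is already met when the one before it is completed fails the run):
1. the cell stands upright on the floor of the pocket, with the knob not yet turned (x of cell in the frame of holder between -0.004 and 0.004 m and y of cell in the frame of holder between 0.05 and 0.072 m and z of cell in the frame of holder between 0.022 and 0.0285 m and angle between cell's own z axis and vertical below 0.08 rad and value of joint knob below 0.3 rad), for 0.2 s.
2. the jaw holds the cell at 5 to 15 N (contact force between jaw and cell between 5 and 15 N), for 0.1 s.
At the end, for the whole second after the job is handed in: The cell stands upright (within 0.08 rad) on the floor of the pocket (within 2.5 mm above it), within 4 mm of the pocket's centre line and square to it within 0.1 rad, at rest, and the jaw presses it with 5 to 15 N (all of step 2 and x of cell in the frame of holder between -0.004 and 0.004 m and y of cell in the frame of holder between 0.05 and 0.072 m and z of cell in the frame of holder between 0.022 and 0.0285 m and angle between cell's own z axis and vertical below 0.08 rad and angle between the x axis of cell and the x axis of holder, either way round below 0.1 rad and linear speed of cell below 0.02 m/s); the robot touches nothing.
It fails at once if the jaw presses the cell with more than 24 N: the glass cracks (contact force between jaw and cell above 24 N).
It fails at once if the fingers press on the photometer's deck, well or console with more than 25 N (contact force between the fingers and holder above 25 N).
It fails at once if the small jar, the weight or the beaker is shoved more than 30 mm (distance of any of vial, weight, beaker from where it was at the start of the episode above 0.03 m).
It also fails if it takes over 72 s, if anything falls off the work surface, if the arm or the gripper's body presses on something with over 40 N, if the wrist force passes 120 N, or if a joint passes its speed limit or range.

## Robot

A 6-joint arm with a two-finger parallel gripper is mounted at the origin on the work surface. World frame = base frame: x ahead of the robot, y to its left, z up, the work surface at z = 0. Lengths are in m, angles in rad, forces in N, time in s.
With the tool pointing down it reaches from about 0.35 to 0.975 m from the base axis. Payload 4.9 kg.
Tool frame: the origin (TCP) lies between the finger pads; the fingertips stand 22 mm ahead of it and the grasp point (between the pads) lies 3 mm ahead of it; z points along the fingers, y is the line along which they close (so a half turn about z gives the same grasp; the last joint's range is limited). The gripper opens to 85 mm and grips with 20 to 120 N. Pads are 22 mm wide; open, the fingers measure 114 mm over their backs; the gripper's body (76 mm by 85 mm) begins 54 mm behind the grasp point. The pads swing forward as they close: fully open they stand 13 mm farther back than shut.
Start: joints at [1.172, 0.053, 1.613, -0, 1.476, -0.119], TCP at [0.173, 0.601, 0.253] pointing down, gripper open.
Joint ranges: [-3.01, 3.01], [-1.01, 2.22], [0.06, 2.58], [-1.02, 4.17], [0.09, 2.62], [-3.14, 3.14]. Speed limits (rad/s): [2.57, 2.57, 3.14, 3.14, 3.14, 3.14].

## Interface

Orientations are given as a unit quaternion [w, x, y, z].
In Python, from plant import state, grab_frame, get_calibration, job_done, recognise, regions_of gives the robot as it stands.
- The arm moves only by the tool apply_moves, never from a script. Its argument "targets" is a list of rows, each an object with "translation": the shift along the tool's x, y, z normalised to -1 to 1, where 1 is 100 mm, a list of three; "twist": the turn about the tool's z normalised to -1 to 1, where 1 is 0.1 rad; "hand": the opening, from 0 (shut) to 1 (fully open). A call has 1 to 8 rows; each row shifts and turns the commanded pose from where the row before left it, along the tool's axes as they then stand; what a row does not reach is not made up. A row lasts 1/10 s, in which the tool goes at most 50 mm and 8.59 degrees, less where a joint would pass 70% of its speed; a pose out of reach is approached as far as the arm can. A call with a number of a shift or a turn outside -1 to 1 is refused whole. A call with a gripper value outside its range is refused whole. The fingers move at their own pace and stop on an object; the grip force is fixed at half the most. Time passes only in rows, so rows that do not move let the fingers close. It gives the time, the measured TCP pose, the force, the opening and the grip force at its end, in the units of the state.
- state(): the state, without advancing time (a new reading comes with each control period).
- grab_frame(name): name is "scene" or "top"; returns the picture (400x640x3 uint8, red, green, blue); there is no depth.
- get_calibration(name): a dict with "camera_matrix" (3x3 intrinsics, pixels), "D" ([k1, k2, p1, p2, k3] as OpenCV has them; the pictures are not rectified), "pose" (4x4, takes a point from camera to world coordinates). Camera axes: x right, y up, looking along -z (the intrinsics and any distortion apply to the point x, -y, -z); pixel columns grow to the right and rows downward; lengths in m; the calibration is good to about 2 mm. A picture is of the moment at which its call begins. get_calibration takes no time and is no camera call.
- job_done(): hands the job in; it is judged then, once.
Trained networks look in the newest picture that a camera, given by its name, has taken for a name from the list of things; names that differ only in an ending like _2 or _b are one class to them, and where a whole thing is asked for, a point or a joint stands for the part that bears it (a point fixed in the world has none). Each returns a list of dicts, best first, with "score" (0 to 1); they miss things now and then, are a little off and sometimes report something else, mostly with a low value. They report only what shows in the picture. A call takes as long as a camera call. They do not tell look-alikes from the thing itself.
- recognise(camera, query): "point" ([x, y, z] in m, in world coordinates, good to about 4 mm: the middle of the surface that is visible of it).
- regions_of(camera, query): "pixels" (400x640 bool, what is visible of it).
The state is a dict: "time": time; "joint_pos": joint angles; "joint_vel": joint speeds; "joint_efforts": joint torques, N m; "tool_pos": TCP position; "tool_rot": TCP orientation; "contact_force": force on the tool from outside, world axes, zero at the start; "ft_torque": the same for the moment, N m; "gripper_width": opening from 0.0 (shut) to 1.0 (fully open); "grasp_force": force on a finger pad.
Only numpy, scipy, OpenCV 4.12 (cv2) and the standard library are available. Lean on these libraries where they do the work, as an engineer would, in place of code of your own. Each camera call takes 0.05 s, during which the arm holds its last target. There are 200 camera calls.

## Working session

There is one attempt and no reset: what is moved stays moved. The work goes in short steps, Python scripts to look and compute and a tool call to move; the robot and the scene stay as the last step left them, time stands still between calls to the robot, and variables do not carry over. Pictures are saved under pics/ and viewed, at most 10 in all, crops included, and the job is handed in when it is done.

Besides the shell and the picture viewer there is one more tool, called as name(argument=value, ...) on one line, values as JSON. apply_moves: Moves the arm, as the interface text tells. Its arguments: {"type":"object","properties":{"targets":{"type":"array"}},"required":["targets"]}

```bash
mkdir -p pics; ls
cat > h.py <<'E'
import numpy as np, cv2
from plant import *
def cal(n):
    c=get_calibration(n); return np.array(c["camera_matrix"],float),np.array(c["D"],float),np.array(c["pose"],float)
def ray(n,uv):
    K,D,P=cal(n); p=cv2.undistortPoints(np.array(uv,float).reshape(-1,1,2),K,D).reshape(-1,2)
    d=np.c_[p[:,0],-p[:,1],-np.ones(len(p))]@P[:3,:3].T
    return P[:3,3],d
def atz(n,uv,z):
    o,d=ray(n,uv); return o+d*((z-o[2])/d[:,2])[:,None]
def proj(n,X):
    K,D,P=cal(n); X=(np.array(X,float).reshape(-1,3)-P[:3,3])@P[:3,:3]
    return cv2.projectPoints(X*[1,-1,-1],np.zeros(3),np.zeros(3),K,D)[0].reshape(-1,2)
def save(n,f,box=None,s=1):
    im=grab_frame(n); 
    if box: im=im[box[1]:box[3],box[0]:box[2]]
    cv2.imwrite("pics/"+f,cv2.resize(im[:,:,::-1],None,fx=s,fy=s,interpolation=cv2.INTER_CUBIC))
E
python3 - <<'E'
from h import *
np.set_printoptions(precision=4,suppress=True)
save("top","t0.png");save("scene","s0.png")
for n in ("top","scene"):
    print(n,cal(n)[2].round(3).tolist())
    for q in ("cell","holder","knob","jaw","vial","weight","beaker"):
        try:
            for r in recognise(n,q):
                print(q,round(r["score"],2),np.round(r["point"],3),proj(n,r["point"]).round())
        except Exception as e: print(q,e)
print(state())
E
```

```text
pics
top [[-0.028, 0.997, -0.067, 0.551], [-0.999, -0.029, -0.02, 0.045], [-0.022, 0.067, 0.998, 0.979], [0.0, 0.0, 0.0, 1.0]]
cell 0.68 [0.666 0.248 0.054] [[246. 177.]]
cell 0.6 [0.618 0.323 0.054] [[216. 197.]]
cell 0.55 [0.759 0.194 0.055] [[268. 138.]]
cell 0.51 [0.581 0.229 0.055] [[255. 212.]]
holder 0.59 [ 0.528 -0.175  0.065] [[425. 229.]]
jaw 0.41 [ 0.497 -0.132  0.05 ] [[406. 243.]]
vial 0.71 [0.462 0.298 0.059] [[226. 262.]]
weight 0.52 [0.476 0.15  0.034] [[290. 254.]]
beaker 0.95 [0.683 0.102 0.012] [[308. 170.]]
scene [[0.748, -0.462, 0.476, 0.917], [0.663, 0.539, -0.52, -0.321], [-0.016, 0.705, 0.71, 0.566], [0.0, 0.0, 0.0, 1.0]]
cell 0.97 [0.665 0.248 0.033] [[415. 181.]]
cell 0.93 [0.59  0.225 0.034] [[380. 171.]]
cell 0.77 [0.626 0.314 0.041] [[416. 157.]]
cell 0.73 [0.771 0.186 0.045] [[447. 217.]]
holder 0.86 [ 0.568 -0.196  0.06 ] [[218. 283.]]
knob 0.62 [ 0.497 -0.241  0.043] [[172. 282.]]
vial 0.76 [0.47  0.288 0.035] [[356. 138.]]
vial 0.61 [0.68  0.098 0.05 ] [[381. 219.]]
vial 0.47 [ 0.568 -0.197  0.061] [[217. 283.]]
weight 0.76 [0.486 0.142 0.034] [[320. 170.]]
beaker 0.97 [0.681 0.097 0.047] [[381. 220.]]
beaker 0.73 [ 0.564 -0.198  0.063] [[215. 282.]]
beaker 0.45 [0.486 0.142 0.031] [[320. 171.]]
beaker 0.34 [0.591 0.224 0.037] [[381. 171.]]
{'time': 0.8, 'joint_pos': array([ 1.172 ,  0.0527,  1.6129,  0.    ,  1.476 , -0.119 ]), 'joint_vel': array([-0.0029,  0.0001,  0.001 ,  0.0017, -0.0009,  0.0014]), 'joint_efforts': array([ -0.0012, -39.3629, -37.0449,  -0.    ,   0.0002,  -0.    ]), 'tool_pos': array([0.1726, 0.6007, 0.2533]), 'tool_rot': array([-0.    ,  0.1394,  0.9902,  0.    ]), 'contact_force': array([-0.0866,  1.0098, -0.102 ]), 'ft_torque': array([-0.0417, -0.0116,  0.0548]), 'grasp_force': 0.0, 'gripper_width': 1.0024778788726985}
```

View pics/t0.png

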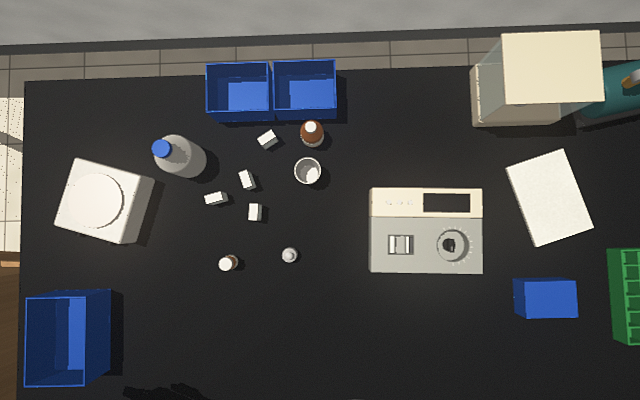

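View pics/s0.png

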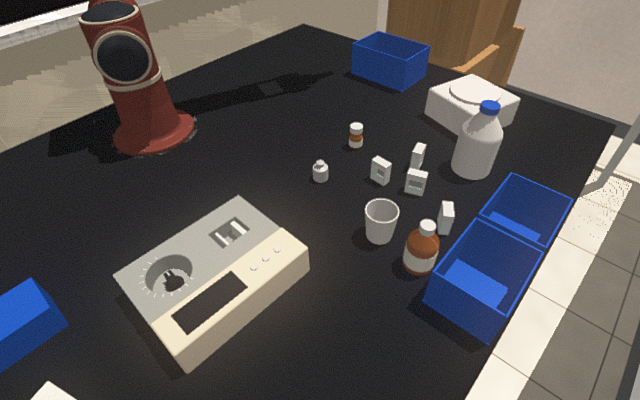

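The top view shows four cells at about (255,212), (246,179), (216,198) and (267,138). The first, at world (0.58, 0.23), is 0.62 m from the base and the others are at least 0.70 m away, so it is the one meant. The photometer deck is around (425,230), with the pocket at (400,244) and the knob well at (452,244).

```bash
cat > m.py <<'E'
from h import *
from scipy.optimize import minimize
np.set_printoptions(precision=4,suppress=True)
def hull_mask(n,pts_list):
    m=np.zeros((400*4,640*4),np.uint8)
    for p in pts_list:
        q=proj(n,p); h=cv2.convexHull(((q+.5)*4-.5).astype(np.float32)); cv2.fillConvexPoly(m,h.round().astype(int),1)
    return cv2.resize(m.astype(np.float32),(640,400),interpolation=cv2.INTER_AREA)
def box(x0,x1,y0,y1,z0,z1): return np.array([[x,y,z] for x in(x0,x1) for y in(y0,y1) for z in(z0,z1)])
def place(b,x,y,a,z=0):
    c,s=np.cos(a),np.sin(a); return b@np.array([[c,s,0],[-s,c,0],[0,0,1]])+[x,y,z]
def fit(boxes,masks,x0):
    f=lambda p: sum(np.abs(hull_mask(n,[place(b,p[0],p[1],p[2]*10) for b in boxes])-m).sum() for n,m in masks.items())
    best=min((minimize(f,x0_,method="Nelder-Mead",options=dict(initial_simplex=np.array(x0_)+np.array([[0,0,0],[.01,0,0],[0,.01,0],[0,0,.03]]),xatol=1e-4,fatol=.1)) for x0_ in x0),key=lambda r:r.fun)
    return best.x*[1,1,10],best.fun
HB=[box(-.065,.065,-.13,.13,0,.062),box(.065,.135,-.13,.13,0,.070)]
CB=[box(-.02,.02,-.01,.01,0,.054)]
E
python3 - <<'E'
from m import *
R={}
for n in("top","scene"):
    grab_frame(n)
    for q,pt in(("holder",(.53,-.18,.06)),("cell",(.583,.227,.04))):
        u=proj(n,pt)[0].round().astype(int)
        for r in regions_of(n,q):
            m=r["pixels"]
            if m[u[1]-3:u[1]+4,u[0]-3:u[0]+4].any(): R[n,q]=m; print(n,q,r["score"],m.sum(),np.argwhere(m).min(0),np.argwhere(m).max(0)); break
fill=lambda m: cv2.morphologyEx(m.astype(np.uint8),cv2.MORPH_CLOSE,np.ones((25,25)))
for q,B,x0 in(("holder",HB,[[.5,-.18,a] for a in(-.01,.0)]),("cell",CB,[[.583,.227,a] for a in(-.1,-.05,0,.05,.1)])):
    M={n:(fill(R[n,q]) if q=="holder" else R[n,q]).astype(np.float32) for n in("top","scene") if (n,q) in R}
    for k in list(M): print(q,k,fit(B,{k:M[k]},x0))
    print(q,"both",fit(B,M,x0))
a=grab_frame("top")[190:235,230:280]; b=grab_frame("top")[175:285,360:495]
a=cv2.resize(a,(445,400),interpolation=cv2.INTER_CUBIC);cv2.imwrite("pics/c1.png",a[:,:,::-1])
cv2.imwrite("pics/h1.png",cv2.resize(b,None,fx=5,fy=5,interpolation=cv2.INTER_CUBIC)[:,:,::-1])
E
```

```text
top holder 0.78 9523 [187 369] [273 482]
top cell 0.68 196 [204 249] [220 261]
scene holder 0.6 18256 [196 113] [372 309]
scene cell 0.78 496 [156 370] [184 392]
holder top (array([ 0.491 , -0.1773, -0.0375]), np.float64(123.25))
holder scene (array([ 0.4921, -0.1761, -0.041 ]), np.float64(287.9375))
holder both (array([ 0.4916, -0.1767, -0.0386]), np.float64(476.1875))
cell top (array([ 0.5807,  0.2329, -0.0268]), np.float64(19.6875))
cell scene (array([0.5836, 0.2348, 0.0083]), np.float64(26.3125))
cell both (array([0.5831, 0.2345, 0.0052]), np.float64(72.875))
```

View pics/c1.png

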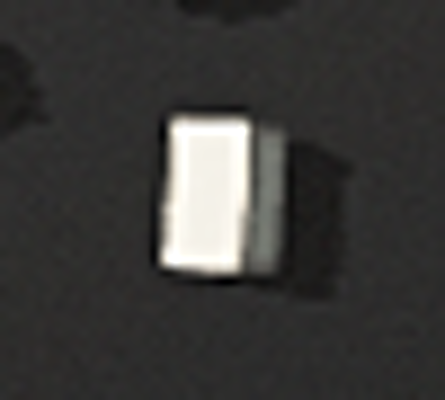

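View pics/h1.png

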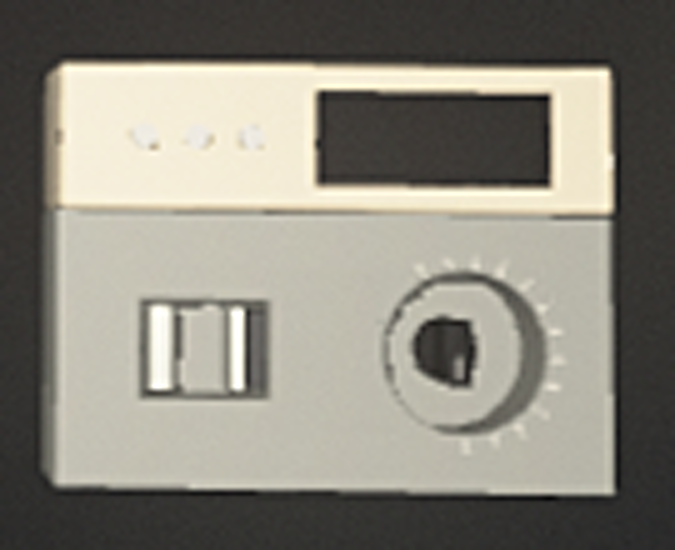

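The first crop confirms a capped, upright cell, its cap about 9x17 px and its long side along world x. The second shows the deck with the stop strip at crop x≈150-172 (left), the jaw strip at ≈230-245 and the knob at (445,350). Next I work out the local gap, the knob's bar direction and the cell pose.

Run:
```python
from m import *
c=np.array([(168,118),(250,120),(243,272),(160,268)])/8.9+[230,190]-.5
p=atz("top",c,.054); print(p.mean(0),[np.linalg.norm(p[i]-p[(i+1)%4]) for i in range(4)], np.arctan2(*(p[0]-p[3]+p[1]-p[2])[[1,0]]))
H=(.491,-.1773,-.0375)
def loc(P): 
    d=P[:,:2]-H[:2]; c,s=np.cos(H[2]),np.sin(H[2]); return np.c_[d@[c,s],d@[-s,c]]
t=lambda q,z:loc(atz("top",np.array(q,float)/5+[360,175]-.4,z))
print("pocket",t([(140,298),(268,302),(268,398),(140,398)],.062))
print("stop/jaw",t([(148,350),(174,350),(230,350),(245,350)],.057))
print("well",t([(383,350),(548,350),(465,272),(465,433)],.062))
print("knobtop",t([(415,345),(475,345),(445,315),(460,387)],.051))
g=np.array(place(np.array([[0,-.062,.051]]),*H)); print(proj("scene",g),g)
u=proj("scene",g)[0].astype(int)
save("scene","k1.png",(u[0]-45,u[1]-35,u[0]+85,u[1]+5-0+20) if 0 else (110,200,270,320),5)
```

```text
[0.5821 0.2344 0.054 ] [np.float64(0.022372952636359987), np.float64(0.04120196959080639), np.float64(0.022606430467153084), np.float64(0.04069515569588806)] -0.06528539509302475
pocket [[ 0.0244  0.0914]
 [ 0.0231  0.0312]
 [-0.0218  0.0314]
 [-0.0225  0.0914]]
stop/jaw [[-0.0003  0.0869]
 [-0.0002  0.0746]
 [ 0.0001  0.0482]
 [ 0.0002  0.0411]]
well [[ 0.0012 -0.0226]
 [ 0.0021 -0.0996]
 [ 0.0382 -0.0614]
 [-0.037  -0.0604]]
knobtop [[ 0.0031 -0.0407]
 [ 0.0035 -0.0691]
 [ 0.0175 -0.0551]
 [-0.0165 -0.0618]]
[[168.8269 275.8628]] [[ 0.4887 -0.2393  0.051 ]]
```

View pics/k1.png

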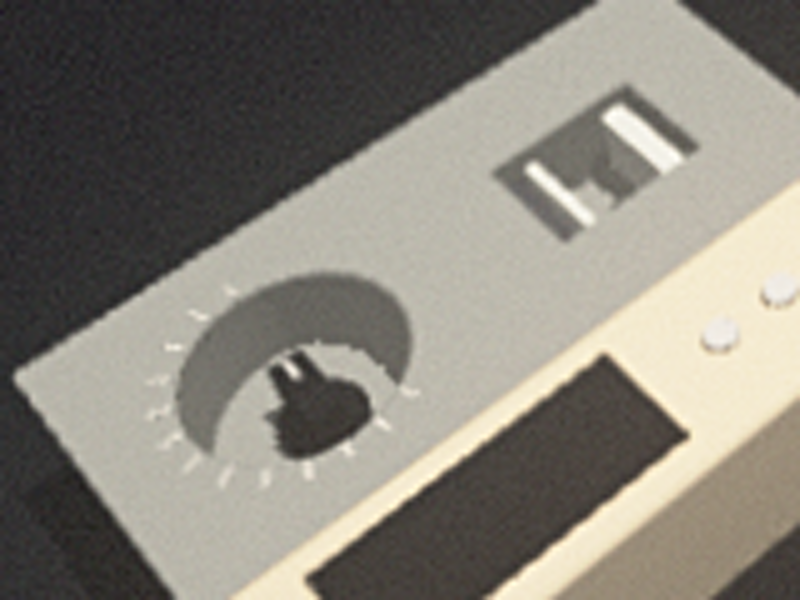

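Run:
```python
from m import *
H=(.491+.001,-.1773+.001,-.0375)
def loc(P): 
    d=P[:,:2]-H[:2]; c,s=np.cos(H[2]),np.sin(H[2]); return np.c_[d@[c,s],d@[-s,c]]
print("scene mark",loc(atz("scene",np.array([(280,365),(305,355),(293,370)])/5+[110,200]-.4,.051)))
print("scene pocket",loc(atz("scene",np.array([(493,173),(628,85),(700,150),(568,242)])/5+[110,200]-.4,.062)))
print("scene jaw face, stop face",loc(atz("scene",np.array([(541,163),(594,217),(604,112),(658,170)])/5+[110,200]-.4,.057)))
for i in range(1): 
  a=grab_frame("top")[225:262,435:472]; cv2.imwrite("pics/k2.png",cv2.resize(a,None,fx=14,fy=14,interpolation=cv2.INTER_CUBIC)[:,:,::-1])
for x,y in((0,0),(.06,.6)): pass
# first moves
s=state(); p=s["tool_pos"]; q=s["tool_rot"]
from scipy.spatial.transform import Rotation as Ro
R=Ro.from_quat(np.roll(q,-1)).as_matrix(); print(R, R.T@(np.array([.5826,.2344,.16])-p))
```

```text
scene mark [[-0.0108 -0.0635]
 [-0.0082 -0.0555]
 [-0.0058 -0.0614]]
scene pocket [[-0.0194  0.0309]
 [-0.0185  0.0903]
 [ 0.0267  0.0887]
 [ 0.0262  0.031 ]]
scene jaw face, stop face [[-0.015   0.0473]
 [ 0.0198  0.0456]
 [-0.0185  0.078 ]
 [ 0.019   0.0745]]
[[-0.9611  0.2761  0.    ]
 [ 0.2761  0.9611 -0.    ]
 [-0.     -0.     -1.    ]] [-0.4952 -0.2388  0.0933]
```

View pics/k2.png

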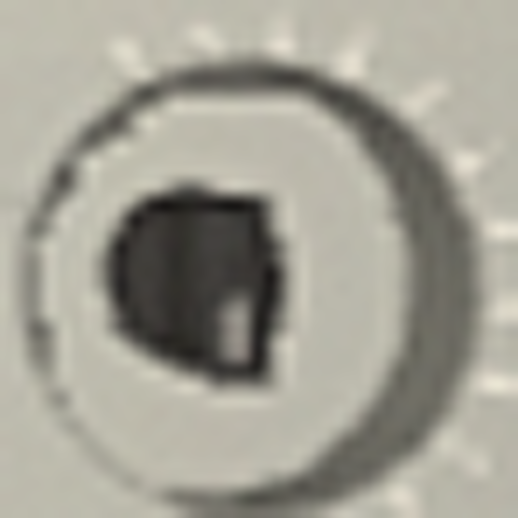

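The knob crop shows the grip bar lying along the photometer's x, with its white mark at the -x end (crop (235,340)). The knob is therefore near 0, and the tool's closing axis should lie along y for both grasps.

apply_moves(targets=[{"translation":[-0.4,-0.19,0.04],"twist":-0.5,"hand":0.7},{"translation":[-0.4,-0.21,0.04],"twist":-0.5,"hand":0.7},{"translation":[-0.4,-0.22,0.04],"twist":-0.5,"hand":0.7},{"translation":[-0.4,-0.25,0.04],"twist":-0.5,"hand":0.7},{"translation":[-0.4,-0.25,0.04],"twist":-0.5,"hand":0.7},{"translation":[-0.4,-0.25,0.04],"twist":0,"hand":0.7},{"translation":[-0.4,-0.25,0.04],"twist":0,"hand":0.7},{"translation":[-0.4,-0.25,0.04],"twist":0,"hand":0.7}])

```text
time: 2.1
tool_pos: [0.4688, 0.3751, 0.2214]
tool_rot: [0.0, 0.015, 1.0, 0.0]
contact_force: [-0.9, 0.7, 0.4]
gripper_width: 0.697
grasp_force: 0.0
```

```bash
cat > go.py <<'E'
import sys
from m import *
from scipy.spatial.transform import Rotation as Ro
def rel(tgt=None):
    s=state(); R=Ro.from_quat(np.roll(s["tool_rot"],-1)).as_matrix(); p=s["tool_pos"]
    print("t",round(s["time"],2),"tcp",p,"yawY",np.arctan2(R[1,1],R[0,1])-np.pi/2,"F",s["contact_force"],"T",s["ft_torque"],"w",round(s["gripper_width"],3),"g",round(s["grasp_force"],1),"j",s["joint_pos"][[0,5]])
    if tgt is not None: print("shift/100mm",10*R.T@(np.array(tgt)-p))
if __name__=="__main__": rel([float(x) for x in sys.argv[1:4]] or None)
E
python3 go.py .583 .2345 .16
```

```text
t 2.1 tcp [0.4688 0.3751 0.2214] yawY -0.02986603171899449 F [-0.9336  0.6662  0.4197] T [ 0.0307 -0.0219 -0.0317] w 0.697 g 0.0 j [ 0.5508 -0.9901]
shift/100mm [-1.1828 -1.3715  0.6139]
```

apply_moves(targets=[{"translation":[-0.3,-0.35,0.1],"twist":0,"hand":0.7},{"translation":[-0.3,-0.35,0.15],"twist":0,"hand":0.7},{"translation":[-0.3,-0.35,0.2],"twist":0,"hand":0.7},{"translation":[-0.25,-0.28,0.15],"twist":0,"hand":0.7},{"translation":[0,0,0],"twist":0,"hand":0.7},{"translation":[0,0,0],"twist":0,"hand":0.7}])

```text
time: 2.7
tool_pos: [0.5783, 0.2396, 0.1609]
tool_rot: [-0.001, 0.016, 1.0, 0.0]
contact_force: [0.2, 0.6, -0.2]
gripper_width: 0.7
grasp_force: 0.0
```

```bash
python3 go.py .583 .2345 .16
python3 - <<'E'
from m import *
for n in("top","scene"):
    grab_frame(n); u=proj(n,(.583,.2345,.04))[0].round().astype(int)
    for r in regions_of(n,"cell"):
        print(n,r["score"],r["pixels"].sum(), np.argwhere(r["pixels"]).mean(0))
save("scene","g1.png",(320,80,480,200),5)
E
```

```text
t 2.7 tcp [0.5783 0.2396 0.1609] yawY -0.03156468333264861 F [ 0.1878  0.6223 -0.2235] T [ 0.0122 -0.0081 -0.0299] w 0.7 g 0.0 j [ 0.2738 -1.2656]
shift/100mm [-0.0486 -0.0494  0.0086]
top 0.58 243 [139.3169 267.6708]
top 0.52 221 [179.9005 247.3891]
scene 0.86 468 [181.5662 415.6923]
scene 0.83 462 [170.4199 380.4221]
scene 0.81 283 [155.4558 417.5618]
scene 0.67 503 [217.5706 445.0219]
```

View pics/g1.png

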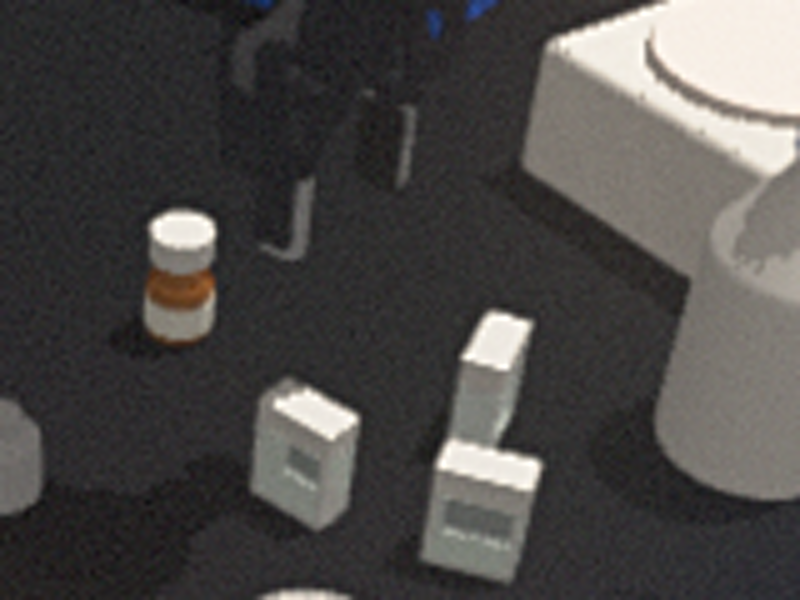

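The crop shows the target cell at crop (305,455), clear of the open fingers and of its neighbours.

apply_moves(targets=[{"translation":[-0.05,-0.05,0.2],"twist":0,"hand":0.55},{"translation":[0,0,0.3],"twist":0,"hand":0.55},{"translation":[0,0,0.3],"twist":0,"hand":0.55},{"translation":[0,0,0.19],"twist":0,"hand":0.55},{"translation":[0,0,0],"twist":0,"hand":0.55},{"translation":[0,0,0],"twist":0,"hand":0.55}])

```text
time: 3.55
tool_pos: [0.583, 0.2358, 0.063]
tool_rot: [0.0, 0.014, 1.0, 0.0]
contact_force: [0.6, 0.0, -0.1]
gripper_width: 0.551
grasp_force: 0.0
```

```bash
python3 go.py .583 .2345 .062
```

```text
t 3.55 tcp [0.583  0.2358 0.063 ] yawY -0.028697172827042428 F [ 0.6003  0.0245 -0.0841] T [0.0309 0.0083 0.0758] w 0.551 g 0.0 j [ 0.266  -1.2761]
shift/100mm [ 0.     -0.0128  0.0105]
```

apply_moves(targets=[{"translation":[0,0,0],"twist":0,"hand":0.3},{"translation":[0,0,0],"twist":0,"hand":0.3},{"translation":[0,0,0],"twist":0,"hand":0.1},{"translation":[0,0,0],"twist":0,"hand":0.1},{"translation":[0,0,0],"twist":0,"hand":0.1},{"translation":[0,0,0],"twist":0,"hand":0.1}])

```text
time: 4.15
tool_pos: [0.5843, 0.2354, 0.0644]
tool_rot: [0.001, 0.015, 1.0, 0.0]
contact_force: [-1.4, 0.0, 6.4]
gripper_width: 0.216
grasp_force: 59.9
```

```bash
python3 go.py .583 .2345 .062
```

```text
t 4.15 tcp [0.5843 0.2354 0.0644] yawY -0.029871126443075324 F [-1.4403  0.0241  6.3814] T [0.0103 0.1798 0.031 ] w 0.216 g 59.9 j [ 0.2649 -1.2761]
shift/100mm [ 0.0124 -0.0096  0.0242]
```

apply_moves(targets=[{"translation":[0,0,-0.2],"twist":0,"hand":0.1},{"translation":[0,0,-0.4],"twist":0,"hand":0.1},{"translation":[0,0,-0.4],"twist":0,"hand":0.1},{"translation":[0.1,-0.4,0],"twist":0.08,"hand":0.1},{"translation":[0.1,-0.4,0],"twist":0,"hand":0.1},{"translation":[0.1,-0.4,0],"twist":0,"hand":0.1},{"translation":[0.1,-0.4,0],"twist":0,"hand":0.1},{"translation":[0.1,-0.4,0],"twist":0,"hand":0.1}])

```text
time: 4.95
tool_pos: [0.525, 0.0356, 0.1623]
tool_rot: [0.0, 0.019, 1.0, -0.0]
contact_force: [0.7, -1.1, -0.7]
gripper_width: 0.213
grasp_force: 59.1
```

apply_moves(targets=[{"translation":[0.1,-0.4,0],"twist":0,"hand":0.1},{"translation":[0.1,-0.4,0],"twist":0,"hand":0.1},{"translation":[0.1,-0.4,0],"twist":0,"hand":0.1},{"translation":[0,-0.3,0],"twist":0,"hand":0.1},{"translation":[0,0,0],"twist":0,"hand":0.1},{"translation":[0,0,0],"twist":0,"hand":0.1}])

```text
time: 5.55
tool_pos: [0.49, -0.112, 0.1623]
tool_rot: [-0.0, 0.02, 1.0, 0.0]
contact_force: [0.0, -0.1, -1.0]
gripper_width: 0.213
grasp_force: 59.1
```

```bash
python3 go.py .4958 -.1163 .14
python3 - <<'E'
from m import *
s=state(); p=s["tool_pos"]
R={}
for n in("top","scene"):
    grab_frame(n)
    for r in regions_of(n,"cell"):
        m=r["pixels"]; c=np.argwhere(m).mean(0)[::-1]
        if np.linalg.norm(c-proj(n,p-[0,0,.03])[0])<25: R[n]=m; print(n,r["score"],m.sum(),c,proj(n,p-[0,0,.035]))
zb=p[2]-.0635
B=[b+[0,0,zb] for b in CB]
for n in R: print(n,fit(B,{n:R[n].astype(np.float32)},[[p[0],p[1],-.0035]]))
a=grab_frame("scene"); u=proj("scene",p-[0,0,.04])[0].astype(int); a=a[u[1]-60:u[1]+60,u[0]-80:u[0]+80]
cv2.imwrite("pics/i1.png",cv2.resize(a,None,fx=5,fy=5,interpolation=cv2.INTER_CUBIC)[:,:,::-1])
E
```

```text
t 5.55 tcp [ 0.49   -0.112   0.1623] yawY -0.03940371151687194 F [ 0.0461 -0.1181 -1.0202] T [ 0.0368  0.0401 -0.0004] w 0.213 g 59.1 j [-0.3732 -1.9047]
shift/100mm [-0.0596 -0.0406  0.223 ]
scene 0.77 603 [223.2289 205.4726] [[220.6088 202.8692]]
scene (array([ 0.4923, -0.1117, -0.0696]), np.float64(169.8125))
```

View pics/i1.png

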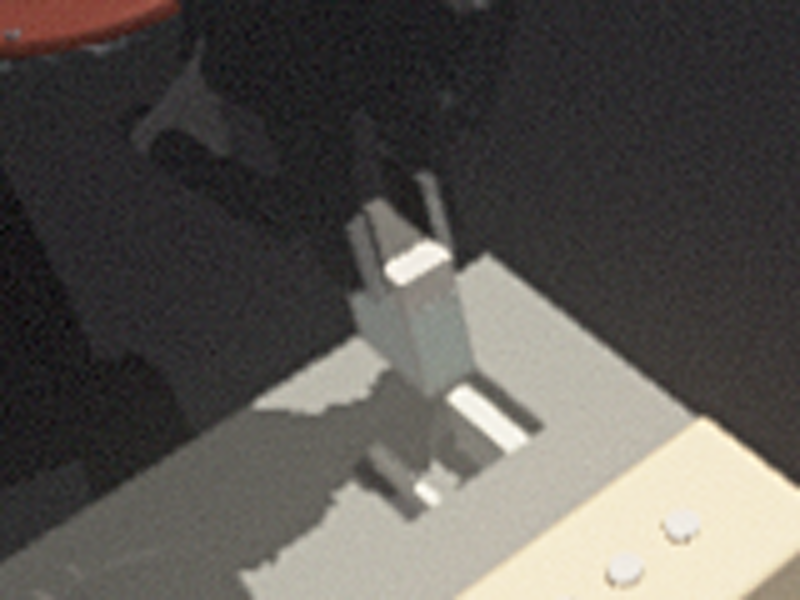

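The cell hangs upright and square in the fingers above the pocket, its bottom near crop (440,385), with the stop strip at (490,420). I descend to just above the deck and look once more.

apply_moves(targets=[{"translation":[-0.08,-0.03,0.1],"twist":0,"hand":0.1},{"translation":[0,0,0.15],"twist":0,"hand":0.1},{"translation":[0,0,0.03],"twist":0,"hand":0.1},{"translation":[0,0,0],"twist":0,"hand":0.1},{"translation":[0,0,0],"twist":0,"hand":0.1}])

```text
time: 6.3
tool_pos: [0.498, -0.1148, 0.1343]
tool_rot: [-0.0, 0.019, 1.0, 0.0]
contact_force: [-0.5, 0.1, -0.2]
gripper_width: 0.216
grasp_force: 59.1
```

```bash
python3 go.py .498 -.115 .13
python3 - <<'E'
from m import *
p=state()["tool_pos"]
a=grab_frame("scene"); u=proj("scene",p-[0,0,.06])[0].astype(int); print(u); a=a[u[1]-40:u[1]+40,u[0]-50:u[0]+50]
cv2.imwrite("pics/i2.png",cv2.resize(a,None,fx=7.5,fy=7.5,interpolation=cv2.INTER_CUBIC)[:,:,::-1])
E
```

```text
t 6.3 tcp [ 0.498  -0.1148  0.1343] yawY -0.037520243391959474 F [-0.4543  0.065  -0.218 ] T [ 0.0004 -0.0313 -0.0087] w 0.216 g 59.1 j [-0.3723 -1.9056]
shift/100mm [-0.0004 -0.0018  0.0434]
[228 226]
```

View pics/i2.png

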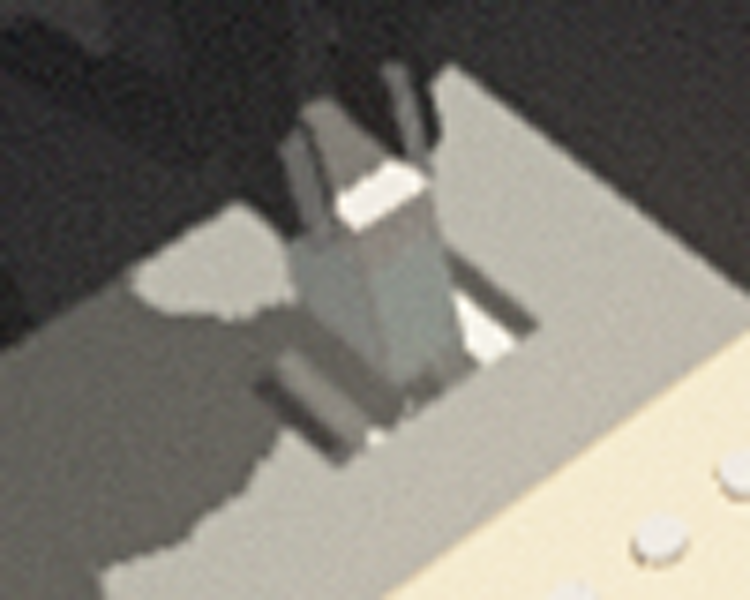

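The crop shows the cell just above the pocket, near-face bottom corners at about (393,395) and (468,363), and pocket corners at (540,325) and (342,465).

Run:
```python
from m import *
H=(.4935,-.1763,-.0375)
def loc(P): 
    d=P[:,:2]-H[:2]; c,s=np.cos(H[2]),np.sin(H[2]); return np.c_[d@[c,s],d@[-s,c]]
f=lambda q,z:loc(atz("scene",np.array(q,float)/7.5+[178,186]-.43,z))
print("cell bottom",f([(393,395),(468,363)],.0705)); print("cell cap",f([(345,232),(428,185)],.1245))
print("pocket",f([(540,325),(342,465),(255,385)],.062)); print("jaw/stop face",f([(385,432),(280,352)],.057),f([(498,358)],.057))
```

```text
cell bottom [[0.0225 0.0491]
 [0.0275 0.067 ]]
cell cap [[0.0213 0.0501]
 [0.0231 0.0712]]
pocket [[ 0.0238  0.0896]
 [ 0.0239  0.0315]
 [-0.0112  0.0314]]
jaw/stop face [[ 0.0192  0.0459]
 [-0.0198  0.0432]] [[0.0206 0.0783]]
```

apply_moves(targets=[{"translation":[0.017,0.005,0],"twist":0,"hand":0.1},{"translation":[0,0,0.04],"twist":0,"hand":0.1},{"translation":[0,0,0.04],"twist":0,"hand":0.1},{"translation":[0,0,0.04],"twist":0,"hand":0.1},{"translation":[0,0,0.03],"twist":0,"hand":0.1},{"translation":[0,0,0],"twist":0,"hand":0.1}])

```text
time: 6.95
tool_pos: [0.496, -0.1143, 0.1185]
tool_rot: [-0.001, 0.019, 1.0, 0.0]
contact_force: [0.5, -0.1, -1.1]
gripper_width: 0.214
grasp_force: 59.1
```

```bash
python3 go.py .4963 -.1143 .09
```

```text
t 6.95 tcp [ 0.496  -0.1143  0.1185] yawY -0.037856017683873366 F [ 0.5455 -0.1425 -1.088 ] T [ 0.019  -0.0437 -0.003 ] w 0.214 g 59.1 j [-0.3728 -1.9058]
shift/100mm [-0.0038  0.0001  0.2854]
```

It entered without touching anything; I keep going down.

apply_moves(targets=[{"translation":[0,0,0.05],"twist":0,"hand":0.1},{"translation":[0,0,0.05],"twist":0,"hand":0.1},{"translation":[0,0,0.05],"twist":0,"hand":0.1},{"translation":[0,0,0.05],"twist":0,"hand":0.1},{"translation":[0,0,0.03],"twist":0,"hand":0.1},{"translation":[0,0,0],"twist":0,"hand":0.1}])

```text
time: 7.55
tool_pos: [0.496, -0.1143, 0.0956]
tool_rot: [-0.001, 0.019, 1.0, 0.0]
contact_force: [0.9, 0.3, -1.0]
gripper_width: 0.215
grasp_force: 59.1
```

```bash
python3 go.py .4963 -.1143 .09
```

```text
t 7.55 tcp [ 0.496  -0.1143  0.0956] yawY -0.037791348119075696 F [ 0.8574  0.2619 -0.9674] T [ 0.0193 -0.0098 -0.0473] w 0.215 g 59.1 j [-0.3728 -1.9058]
shift/100mm [-0.0032  0.0003  0.0562]
```

apply_moves(targets=[{"translation":[0,0,0.02],"twist":0,"hand":0.1},{"translation":[0,0,0.015],"twist":0,"hand":0.1},{"translation":[0,0,0.01],"twist":0,"hand":0.1},{"translation":[0,0,0],"twist":0,"hand":0.1}])

```text
time: 7.95
tool_pos: [0.4964, -0.1145, 0.0918]
tool_rot: [-0.0, 0.019, 1.0, 0.0]
contact_force: [-0.2, 0.2, -0.7]
gripper_width: 0.216
grasp_force: 59.1
```

```bash
python3 go.py .4963 -.1143 .09
```

```text
t 7.95 tcp [ 0.4964 -0.1145  0.0918] yawY -0.03777051107448681 F [-0.2452  0.1873 -0.6982] T [-0.009   0.0006 -0.0126] w 0.216 g 59.1 j [-0.3728 -1.9058]
shift/100mm [0.0009 0.0017 0.0184]
```

apply_moves(targets=[{"translation":[0,0,0.01],"twist":0,"hand":0.1},{"translation":[0,0,0.01],"twist":0,"hand":0.1},{"translation":[0,0,0],"twist":0,"hand":0.1}])

```text
time: 8.25
tool_pos: [0.4967, -0.1146, 0.0905]
tool_rot: [0.0, 0.019, 1.0, -0.0]
contact_force: [-0.9, 0.6, 3.4]
gripper_width: 0.216
grasp_force: 59.5
```

```bash
python3 go.py .4963 -.1143 .09
```

```text
t 8.25 tcp [ 0.4967 -0.1146  0.0905] yawY -0.037742533070849626 F [-0.8969  0.58    3.4186] T [0.1107 0.2588 0.0165] w 0.216 g 59.5 j [-0.3729 -1.9059]
shift/100mm [0.0039 0.003  0.0046]
```

The floor is felt at the expected height, so I release and lift.

apply_moves(targets=[{"translation":[0,0,0],"twist":0,"hand":0.25},{"translation":[0,0,0],"twist":0,"hand":0.35},{"translation":[0,0,0],"twist":0,"hand":0.45},{"translation":[0,0,0],"twist":0,"hand":0.45},{"translation":[0,0,-0.1],"twist":0,"hand":0.45},{"translation":[0,0,-0.3],"twist":0,"hand":0.45},{"translation":[0,0,-0.2],"twist":0,"hand":0.45}])

```text
time: 8.95
tool_pos: [0.4969, -0.1147, 0.152]
tool_rot: [0.001, 0.019, 1.0, -0.0]
contact_force: [0.3, -0.7, 0.5]
gripper_width: 0.452
grasp_force: 0.0
```

```bash
python3 go.py .4963 -.1143 .15
python3 - <<'E'
from m import *
R={}
for n in("top","scene"):
    grab_frame(n)
    for r in regions_of(n,"cell"):
        m=r["pixels"]; c=np.argwhere(m).mean(0)[::-1]
        if np.linalg.norm(c-proj(n,(.4955,-.115,.075))[0])<25: R[n]=m; print(n,r["score"],m.sum(),c)
B=[box(-.02,.02,-.01,.01,.06,.08)]
for n in R: print(n,fit(B,{n:R[n].astype(np.float32)},[[.4955,-.115,-.0035]]))
a=grab_frame("scene")[195:275,180:280]
cv2.imwrite("pics/i3.png",cv2.resize(a,None,fx=7.5,fy=7.5,interpolation=cv2.INTER_CUBIC)[:,:,::-1])
E
```

```text
t 8.95 tcp [ 0.4969 -0.1147  0.152 ] yawY -0.03779483828139707 F [ 0.2847 -0.7164  0.4878] T [-0.0462 -0.0101 -0.0112] w 0.452 g 0.0 j [-0.3728 -1.9058]
shift/100mm [0.0062 0.0034 0.0199]
```

View pics/i3.png

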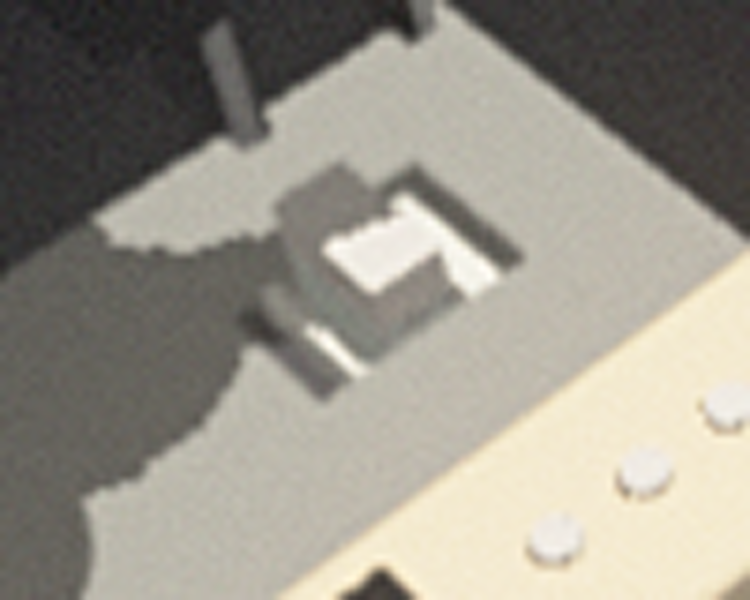

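The cell stands in the pocket, cap around crop (390,245) about 18 mm proud, with the fingers clear. That was my tenth picture, so from here on I go by numbers only.

```bash
python3 - <<'E'
from m import *
H=(.4935,-.1763,-.0375)
def loc(P): 
    d=P[:,:2]-H[:2]; c,s=np.cos(H[2]),np.sin(H[2]); return np.c_[d@[c,s],d@[-s,c]]
f=lambda q,z:loc(atz("scene",np.array(q,float)/7.5+[180,195]-.43,z))
print("cap",f([(375,292),(447,252),(325,245)],.080)); print("deckline",f([(368,362)],.062));print("pocket",f([(523,255),(325,398)],.062))
E
python3 go.py .494 -.237 .12
```

```text
cap [[0.0211 0.0516]
 [0.0235 0.0704]
 [0.0007 0.0521]]
deckline [[0.0223 0.0443]]
pocket [[0.0228 0.0898]
 [0.0237 0.0311]]
t 9.2 tcp [ 0.496  -0.1143  0.1493] yawY -0.03782355216314959 F [-0.2171  0.2451 -0.4079] T [ 0.0079 -0.0032 -0.0289] w 0.452 g 0.0 j [-0.3728 -1.9058]
shift/100mm [-0.0266 -1.2266  0.2924]
```

apply_moves(targets=[{"translation":[0,-0.4,0],"twist":0,"hand":0.37},{"translation":[0,-0.4,0],"twist":0,"hand":0.37},{"translation":[0,-0.43,0],"twist":0,"hand":0.37},{"translation":[0,0,0.2],"twist":0,"hand":0.37},{"translation":[0,0,0.3],"twist":0,"hand":0.37},{"translation":[0,0,0],"twist":0,"hand":0.37}])

```text
time: 9.8
tool_pos: [0.4879, -0.2354, 0.0937]
tool_rot: [-0.005, 0.019, 1.0, 0.003]
contact_force: [-0.5, 0.7, -0.1]
gripper_width: 0.368
grasp_force: 0.0
```

```bash
python3 go.py .4912 -.2372 .058
```

```text
t 9.8 tcp [ 0.4879 -0.2354  0.0937] yawY -0.038644671252243024 F [-0.4594  0.7249 -0.127 ] T [ 0.0115  0.0196 -0.0183] w 0.368 g 0.0 j [-0.5869 -2.1191]
shift/100mm [-0.0375 -0.0193  0.3569]
```

apply_moves(targets=[{"translation":[0,0,0],"twist":0,"hand":0.37}])

```text
time: 9.9
tool_pos: [0.4907, -0.2366, 0.0983]
tool_rot: [-0.002, 0.019, 1.0, 0.001]
contact_force: [0.2, 0.6, 1.2]
gripper_width: 0.369
grasp_force: 0.0
```

```bash
python3 go.py .4912 -.2372 .058
```

```text
t 9.9 tcp [ 0.4907 -0.2366  0.0983] yawY -0.037683223490073026 F [0.2039 0.5627 1.1894] T [-0.0259  0.0443 -0.0461] w 0.369 g 0.0 j [-0.586  -2.1191]
shift/100mm [-0.0069 -0.0065  0.4027]
```

Settled on target. Now I descend into the well in stages.

apply_moves(targets=[{"translation":[0,0,0.1],"twist":0,"hand":0.37},{"translation":[0,0,0.1],"twist":0,"hand":0.37},{"translation":[0,0,0.05],"twist":0,"hand":0.37},{"translation":[0,0,0],"twist":0,"hand":0.37}])

```text
time: 10.3
tool_pos: [0.4913, -0.2369, 0.0739]
tool_rot: [-0.001, 0.019, 1.0, 0.0]
contact_force: [-0.2, 0.3, -0.9]
gripper_width: 0.37
grasp_force: 0.0
```

```bash
python3 go.py .4912 -.2372 .058
```

```text
t 10.3 tcp [ 0.4913 -0.2369  0.0739] yawY -0.037553185217591656 F [-0.2036  0.3327 -0.8847] T [-0.0234  0.0168  0.0405] w 0.37 g 0.0 j [-0.5858 -2.119 ]
shift/100mm [ 0.0002 -0.0032  0.1591]
```

apply_moves(targets=[{"translation":[0,0,0.05],"twist":0,"hand":0.37},{"translation":[0,0,0.05],"twist":0,"hand":0.37},{"translation":[0,0,0.04],"twist":0,"hand":0.37},{"translation":[0,0,0],"twist":0,"hand":0.37}])

```text
time: 10.7
tool_pos: [0.4913, -0.2371, 0.0601]
tool_rot: [-0.001, 0.019, 1.0, 0.0]
contact_force: [0.4, 0.9, 0.8]
gripper_width: 0.371
grasp_force: 0.0
```

```bash
python3 go.py .4912 -.2372 .058
```

```text
t 10.7 tcp [ 0.4913 -0.2371  0.0601] yawY -0.03779265606406135 F [0.3974 0.8842 0.7814] T [0.0334 0.0396 0.0061] w 0.371 g 0.0 j [-0.586 -2.119]
shift/100mm [ 0.0011 -0.001   0.0207]
```

apply_moves(targets=[{"translation":[0,0,0],"twist":0,"hand":0.25},{"translation":[0,0,0],"twist":0,"hand":0.2},{"translation":[0,0,0],"twist":0,"hand":0.1},{"translation":[0,0,0],"twist":0,"hand":0.05},{"translation":[0,0,0],"twist":0,"hand":0.05},{"translation":[0,0,0],"twist":0,"hand":0.05}])

```text
time: 11.3
tool_pos: [0.4919, -0.2388, 0.0615]
tool_rot: [0.0, 0.019, 1.0, -0.001]
contact_force: [-1.7, -6.1, -1.1]
gripper_width: 0.138
grasp_force: 60.9
```

```bash
cat > tq.py <<'E'
from m import *
from scipy.spatial.transform import Rotation as Ro
A=[]
for i in range(8):
    grab_frame("top"); s=state(); R=Ro.from_quat(np.roll(s["tool_rot"],-1)).as_matrix()
    A.append(np.r_[s["ft_torque"],s["contact_force"],s["tool_pos"],np.arctan2(R[1,1],R[0,1])-np.pi/2])
A=np.array(A); m=A.mean(0)
print("t",s["time"],"T",m[:3],"sd",A[:,2].std().round(3),"F",m[3:6].round(2),"p",m[6:9],"yaw",m[9].round(4),"w",round(s["gripper_width"],3),"g",s["grasp_force"])
Rm=R; print("F tool",(R.T@m[3:6]).round(2))
E
python3 tq.py
```

```text
t 11.7 T [-0.7205  0.2106 -0.0463] sd 0.02 F [-1.3  -5.1  -0.34] p [ 0.4919 -0.2388  0.0615] yaw -0.0379 w 0.14 g 60.86975455284119
F tool [ 1.1  -5.15  0.36]
```

apply_moves(targets=[{"translation":[0,-0.018,0],"twist":0,"hand":0.05},{"translation":[0,0,0],"twist":0.5,"hand":0.05},{"translation":[0,0,0],"twist":0.5,"hand":0.05},{"translation":[0,0,0],"twist":0.5,"hand":0.05},{"translation":[0,0,0],"twist":0.5,"hand":0.05}])

```text
time: 12.2
tool_pos: [0.4919, -0.2392, 0.0615]
tool_rot: [0.0, 0.119, 0.993, 0.0]
contact_force: [-1.5, 0.0, 3.4]
gripper_width: 0.142
grasp_force: 61.3
```

```bash
python3 tq.py
```

```text
t 12.6 T [ 0.1814  0.3415 -0.0462] sd 0.046 F [-2.33  0.28  4.51] p [ 0.4919 -0.2392  0.0614] yaw -0.2377 w 0.141 g 61.551493406295776
F tool [ 2.33 -0.27 -4.51]
```

apply_moves(targets=[{"translation":[0,0,0],"twist":0.3,"hand":0.05},{"translation":[0,0,0],"twist":0.3,"hand":0.05}])

```text
time: 12.8
tool_pos: [0.4919, -0.2393, 0.0614]
tool_rot: [0.0, 0.148, 0.989, -0.0]
contact_force: [-2.3, 1.0, 5.2]
gripper_width: 0.144
grasp_force: 61.6
```

```bash
cat > tq2.py <<'E'
import sys
from m import *
from scipy.spatial.transform import Rotation as Ro
for i in range(int(sys.argv[1])):
    if i: grab_frame("top")
    s=state(); R=Ro.from_quat(np.roll(s["tool_rot"],-1)).as_matrix()
    print(round(s["time"],2),"Tz",s["ft_torque"][2].round(3),"j6",s["joint_efforts"][5].round(3),s["joint_vel"][5].round(3),"Ftool",(R.T@s["contact_force"]).round(1),"p",s["tool_pos"],"yaw",round(np.arctan2(R[1,1],R[0,1])-np.pi/2,4))
E
python3 tq2.py 6
```

```text
12.8 Tz 0.143 j6 -0.115 0.297 Ftool [ 2.5  0.3 -5.2] p [ 0.4919 -0.2393  0.0614] yaw -0.2978
12.85 Tz 0.012 j6 0.15 -0.047 Ftool [ 2.1 -1.2 -4.8] p [ 0.4919 -0.2393  0.0614] yaw -0.2988
12.9 Tz -0.052 j6 0.099 -0.013 Ftool [ 3.3  0.  -5.2] p [ 0.4919 -0.2392  0.0614] yaw -0.2973
12.95 Tz 0.027 j6 0.007 -0.002 Ftool [ 2.7 -0.7 -5.9] p [ 0.4919 -0.2393  0.0614] yaw -0.2971
13.0 Tz -0.047 j6 -0.009 0.0 Ftool [ 2.  -1.2 -6.1] p [ 0.4919 -0.2393  0.0615] yaw -0.2971
13.05 Tz -0.019 j6 -0.011 0.0 Ftool [ 2.4  0.4 -5.3] p [ 0.4919 -0.2393  0.0615] yaw -0.2971
```

apply_moves(targets=[{"translation":[0,0,0],"twist":0.5,"hand":0.05},{"translation":[0,0,0],"twist":0.3,"hand":0.05},{"translation":[0,0,0],"twist":0.3,"hand":0.05},{"translation":[0,0,0],"twist":0.3,"hand":0.05},{"translation":[0,0,0],"twist":0.3,"hand":0.05}])

```text
time: 13.55
tool_pos: [0.4918, -0.2394, 0.0614]
tool_rot: [0.0, 0.232, 0.973, -0.0]
contact_force: [-1.9, 0.0, 6.2]
gripper_width: 0.138
grasp_force: 61.6
```

```bash
python3 tq2.py 2
```

```text
13.55 Tz 0.193 j6 -0.11 0.298 Ftool [ 1.7 -0.8 -6.2] p [ 0.4918 -0.2394  0.0614] yaw -0.4678
13.6 Tz -0.019 j6 0.154 -0.05 Ftool [ 2.7 -2.  -5.7] p [ 0.4918 -0.2394  0.0614] yaw -0.4688
```

apply_moves(targets=[{"translation":[0,0,0],"twist":0.3,"hand":0.05},{"translation":[0,0,0],"twist":0.3,"hand":0.05}])

```text
time: 13.8
tool_pos: [0.4918, -0.2395, 0.0614]
tool_rot: [0.0, 0.261, 0.965, -0.0]
contact_force: [-2.6, 0.4, 5.0]
gripper_width: 0.148
grasp_force: 61.6
```

```bash
python3 tq2.py 1
```

```text
13.8 Tz 0.158 j6 -0.113 0.297 Ftool [ 2.5 -1.  -5. ] p [ 0.4918 -0.2395  0.0614] yaw -0.5277
```

apply_moves(targets=[{"translation":[0,0,0],"twist":0.3,"hand":0.05},{"translation":[0,0,0],"twist":0.3,"hand":0.05}])

```text
time: 14.0
tool_pos: [0.4918, -0.2395, 0.0614]
tool_rot: [0.0, 0.29, 0.957, -0.0]
contact_force: [-2.8, -0.8, 5.1]
gripper_width: 0.142
grasp_force: 61.6
```

```bash
python3 tq2.py 1
```

```text
14.0 Tz 0.126 j6 -0.109 0.296 Ftool [ 1.9 -2.2 -5.1] p [ 0.4918 -0.2395  0.0614] yaw -0.5877
```

apply_moves(targets=[{"translation":[0,0,0],"twist":0.3,"hand":0.05},{"translation":[0,0,0],"twist":0.3,"hand":0.05}])

```text
time: 14.2
tool_pos: [0.4918, -0.2396, 0.0614]
tool_rot: [0.0, 0.318, 0.948, -0.0]
contact_force: [-2.5, -0.3, 5.0]
gripper_width: 0.138
grasp_force: 61.6
```

```bash
python3 tq2.py 1
```

```text
14.2 Tz 0.16 j6 -0.105 0.297 Ftool [ 1.8 -1.8 -5. ] p [ 0.4918 -0.2396  0.0614] yaw -0.6477
```

apply_moves(targets=[{"translation":[0,0,0],"twist":0.3,"hand":0.05},{"translation":[0,0,0],"twist":0.3,"hand":0.05}])

```text
time: 14.4
tool_pos: [0.4917, -0.2396, 0.0614]
tool_rot: [0.0, 0.347, 0.938, -0.0]
contact_force: [-3.0, -0.1, 5.4]
gripper_width: 0.141
grasp_force: 61.6
```

```bash
python3 tq2.py 1
```

```text
14.4 Tz 0.112 j6 -0.105 0.298 Ftool [ 2.2 -2.1 -5.4] p [ 0.4917 -0.2396  0.0614] yaw -0.7077
```

apply_moves(targets=[{"translation":[0,0,0],"twist":0.3,"hand":0.05},{"translation":[0,0,0],"twist":0.3,"hand":0.05}])

```text
time: 14.6
tool_pos: [0.4917, -0.2397, 0.0614]
tool_rot: [-0.0, 0.374, 0.927, -0.001]
contact_force: [-3.4, -0.9, 5.2]
gripper_width: 0.141
grasp_force: 61.6
```

```bash
python3 tq2.py 1
```

```text
14.6 Tz 0.101 j6 -0.104 0.296 Ftool [ 1.8 -3.  -5.2] p [ 0.4917 -0.2397  0.0614] yaw -0.7676
```

apply_moves(targets=[{"translation":[0,0,0],"twist":0.3,"hand":0.05},{"translation":[0,0,0],"twist":0.3,"hand":0.05}])

```text
time: 14.8
tool_pos: [0.4917, -0.2397, 0.0614]
tool_rot: [0.0, 0.402, 0.916, -0.001]
contact_force: [-3.0, -1.2, 5.7]
gripper_width: 0.139
grasp_force: 61.6
```

```bash
python3 tq2.py 1
```

```text
14.8 Tz 0.162 j6 -0.104 0.296 Ftool [ 1.1 -3.1 -5.7] p [ 0.4917 -0.2397  0.0614] yaw -0.8276
```

apply_moves(targets=[{"translation":[0,0,0],"twist":0.3,"hand":0.05},{"translation":[0,0,0],"twist":0.3,"hand":0.05}])

```text
time: 15.0
tool_pos: [0.4916, -0.2398, 0.0614]
tool_rot: [-0.0, 0.429, 0.903, -0.001]
contact_force: [-3.8, -1.8, 4.8]
gripper_width: 0.14
grasp_force: 61.6
```

```bash
python3 tq2.py 1
```

```text
15.0 Tz 0.145 j6 -0.104 0.297 Ftool [ 1.  -4.1 -4.8] p [ 0.4916 -0.2398  0.0614] yaw -0.8876
```

apply_moves(targets=[{"translation":[0,0,0],"twist":0.3,"hand":0.05},{"translation":[0,0,0],"twist":0.3,"hand":0.05}])

```text
time: 15.2
tool_pos: [0.4915, -0.2398, 0.0614]
tool_rot: [-0.0, 0.456, 0.89, -0.001]
contact_force: [-4.6, -1.8, 4.9]
gripper_width: 0.142
grasp_force: 61.6
```

```bash
python3 tq2.py 1
```

```text
15.2 Tz 0.128 j6 -0.103 0.298 Ftool [ 1.2 -4.8 -4.9] p [ 0.4915 -0.2398  0.0614] yaw -0.9476
```

apply_moves(targets=[{"translation":[0,0,0],"twist":0.3,"hand":0.05},{"translation":[0,0,0],"twist":0.3,"hand":0.05}])

```text
time: 15.4
tool_pos: [0.4915, -0.2399, 0.0614]
tool_rot: [-0.0, 0.483, 0.876, -0.001]
contact_force: [-4.5, -1.6, 5.7]
gripper_width: 0.144
grasp_force: 61.6
```

```bash
python3 tq2.py 1
```

```text
15.4 Tz 0.116 j6 -0.103 0.295 Ftool [ 1.  -4.6 -5.7] p [ 0.4915 -0.2399  0.0614] yaw -1.0076
```

apply_moves(targets=[{"translation":[0,0,0],"twist":0.3,"hand":0.05},{"translation":[0,0,0],"twist":0.3,"hand":0.05}])

```text
time: 15.6
tool_pos: [0.4915, -0.2399, 0.0615]
tool_rot: [-0.0, 0.509, 0.861, -0.001]
contact_force: [-4.4, -1.3, 5.6]
gripper_width: 0.143
grasp_force: 61.7
```

```bash
python3 tq2.py 1
```

```text
15.6 Tz 0.189 j6 -0.102 0.297 Ftool [ 1.  -4.5 -5.5] p [ 0.4915 -0.2399  0.0615] yaw -1.0676
```

apply_moves(targets=[{"translation":[0,0,0],"twist":0.3,"hand":0.05},{"translation":[0,0,0],"twist":0.3,"hand":0.05}])

```text
time: 15.8
tool_pos: [0.4914, -0.2399, 0.0614]
tool_rot: [-0.0, 0.534, 0.845, -0.001]
contact_force: [-4.7, -1.7, 6.2]
gripper_width: 0.14
grasp_force: 61.7
```

```bash
python3 tq2.py 1
```

```text
15.8 Tz 0.187 j6 -0.102 0.295 Ftool [ 0.5 -5.  -6.2] p [ 0.4914 -0.2399  0.0614] yaw -1.1275
```

apply_moves(targets=[{"translation":[0,0,0],"twist":0.2,"hand":0.05},{"translation":[0,0,0],"twist":0.2,"hand":0.05}])

```text
time: 16.0
tool_pos: [0.4914, -0.24, 0.0614]
tool_rot: [-0.0, 0.551, 0.834, -0.001]
contact_force: [-3.9, -1.0, 4.9]
gripper_width: 0.141
grasp_force: 61.7
```

```bash
python3 tq2.py 6
```

```text
16.0 Tz 0.152 j6 -0.02 0.199 Ftool [ 0.6 -4.  -4.9] p [ 0.4914 -0.24    0.0614] yaw -1.1671
16.05 Tz 0.054 j6 0.145 -0.032 Ftool [-0.3 -5.2 -5.3] p [ 0.4914 -0.24    0.0615] yaw -1.1678
16.1 Tz 0.033 j6 0.106 -0.009 Ftool [ 0.1 -5.7 -5.5] p [ 0.4914 -0.24    0.0614] yaw -1.1669
16.15 Tz 0.065 j6 0.046 -0.001 Ftool [ 0.8 -4.7 -6.7] p [ 0.4914 -0.24    0.0614] yaw -1.1667
16.2 Tz 0.056 j6 0.035 -0.001 Ftool [-0.  -4.4 -4.6] p [ 0.4913 -0.24    0.0614] yaw -1.1668
16.25 Tz 0.05 j6 0.034 -0.001 Ftool [ 0.6 -4.4 -5.5] p [ 0.4914 -0.24    0.0614] yaw -1.1667
```

apply_moves(targets=[{"translation":[0,0,0],"twist":-0.2,"hand":0.05},{"translation":[0,0,0],"twist":-0.2,"hand":0.05}])

```text
time: 16.45
tool_pos: [0.4914, -0.2399, 0.0614]
tool_rot: [-0.0, 0.534, 0.846, -0.001]
contact_force: [-4.5, -2.2, 5.6]
gripper_width: 0.141
grasp_force: 61.7
```

```bash
python3 tq2.py 6 | cut -c1-50; python3 tq.py
```

```text
16.45 Tz -0.12 j6 0.039 -0.196 Ftool [-0.1 -5.  -5
16.5 Tz -0.035 j6 -0.123 0.032 Ftool [ 0.1 -5.8 -6
16.55 Tz -0.041 j6 -0.084 0.008 Ftool [ 0.4 -5.1 -
16.6 Tz 0.009 j6 -0.025 0.001 Ftool [-0.3 -4.4 -6.
16.65 Tz -0.001 j6 -0.015 0.0 Ftool [ 0.1 -5.4 -5.
16.7 Tz -0.015 j6 -0.014 -0.001 Ftool [ 0.2 -4.6 -
t 17.1 T [-0.254   0.7164 -0.0123] sd 0.015 F [-4.54 -1.86  5.86] p [ 0.4914 -0.2399  0.0614] yaw -1.1269 w 0.141 g 61.66981101036072
F tool [ 0.27 -4.91 -5.85]
```

apply_moves(targets=[{"translation":[0,0,0],"twist":0.2,"hand":0.05},{"translation":[0,0,0],"twist":0.2,"hand":0.05}])

```text
time: 17.3
tool_pos: [0.4914, -0.2399, 0.0614]
tool_rot: [-0.0, 0.551, 0.834, -0.001]
contact_force: [-4.5, -1.9, 5.6]
gripper_width: 0.142
grasp_force: 61.7
```

```bash
python3 tq2.py 6 | cut -c1-50; python3 tq.py
```

```text
17.3 Tz 0.09 j6 -0.026 0.198 Ftool [ 0.  -4.9 -5.6
17.35 Tz 0.084 j6 0.137 -0.03 Ftool [ 0.8 -5.9 -5.
17.4 Tz 0.04 j6 0.098 -0.008 Ftool [ 0.4 -5.8 -5.5
17.45 Tz -0.009 j6 0.039 -0.001 Ftool [-0.1 -4.9 -
17.5 Tz 0.003 j6 0.028 0.0 Ftool [ 0.3 -4.7 -5.5] 
17.55 Tz 0.061 j6 0.028 -0.0 Ftool [-0.  -6.  -5.9
t 17.95 T [-0.2484  0.6864  0.0267] sd 0.037 F [-4.76 -1.87  5.74] p [ 0.4914 -0.2399  0.0614] yaw -1.1667 w 0.142 g 61.68362617492676
F tool [ 0.14 -5.12 -5.73]
```

apply_moves(targets=[{"translation":[0,0,0],"twist":0.2,"hand":0.05},{"translation":[0,0,0],"twist":0.2,"hand":0.05}])

```text
time: 18.15
tool_pos: [0.4913, -0.24, 0.0614]
tool_rot: [-0.0, 0.568, 0.823, -0.001]
contact_force: [-4.6, -2.4, 6.1]
gripper_width: 0.143
grasp_force: 61.7
```

```bash
python3 tq2.py 6 | cut -c1-45; python3 tq.py
```

```text
18.15 Tz 0.141 j6 0.001 0.199 Ftool [-0.6 -5.
18.2 Tz 0.06 j6 0.162 -0.034 Ftool [-0.5 -5.1
18.25 Tz 0.07 j6 0.123 -0.008 Ftool [ 0.8 -5.
18.3 Tz 0.036 j6 0.064 -0.001 Ftool [ 0.8 -5.
18.35 Tz 0.071 j6 0.053 0.0 Ftool [-1.1 -4.2 
18.4 Tz 0.029 j6 0.052 0.0 Ftool [ 0.5 -5.9 -
t 18.8 T [-0.2584  0.7311  0.0675] sd 0.027 F [-4.97 -1.77  6.01] p [ 0.4913 -0.24    0.0614] yaw -1.2066 w 0.142 g 61.696096658706665
F tool [ 0.1  -5.28 -6.  ]
```

apply_moves(targets=[{"translation":[0,0,0],"twist":0.2,"hand":0.05},{"translation":[0,0,0],"twist":0.2,"hand":0.05}])

```text
time: 19.0
tool_pos: [0.4913, -0.24, 0.0615]
tool_rot: [-0.0, 0.584, 0.812, -0.001]
contact_force: [-5.1, -2.1, 5.6]
gripper_width: 0.146
grasp_force: 61.7
```

```bash
python3 tq2.py 6 | cut -c1-45; python3 tq.py
```

```text
19.0 Tz 0.189 j6 0.028 0.198 Ftool [-0.4 -5.5
19.05 Tz 0.114 j6 0.189 -0.032 Ftool [ 0.1 -4
19.1 Tz 0.075 j6 0.15 -0.009 Ftool [ 0.  -5.5
19.15 Tz 0.04 j6 0.091 -0.003 Ftool [ 0.3 -5.
19.2 Tz 0.044 j6 0.08 0.001 Ftool [-0.3 -5.3 
19.25 Tz 0.107 j6 0.079 0.001 Ftool [-0.3 -5.
t 19.65 T [-0.2731  0.761   0.0834] sd 0.031 F [-4.81 -1.9   6.08] p [ 0.4913 -0.24    0.0614] yaw -1.2465 w 0.143 g 61.708266735076904
F tool [-0.28 -5.17 -6.07]
```

apply_moves(targets=[{"translation":[0,0,0],"twist":-0.2,"hand":0.05},{"translation":[0,0,0],"twist":-0.2,"hand":0.05}])

```text
time: 19.85
tool_pos: [0.4913, -0.24, 0.0614]
tool_rot: [-0.0, 0.567, 0.824, -0.001]
contact_force: [-5.0, -2.1, 6.3]
gripper_width: 0.141
grasp_force: 61.7
```

```bash
python3 tq2.py 6 | cut -c1-45; python3 tq.py
```

```text
19.85 Tz -0.123 j6 0.071 -0.198 Ftool [-0.2 -
19.9 Tz 0.017 j6 -0.091 0.03 Ftool [-0.2 -5.1
19.95 Tz 0.014 j6 -0.051 0.008 Ftool [ 0.2 -5
20.0 Tz 0.022 j6 0.008 0.001 Ftool [ 0.  -5.7
20.05 Tz -0.016 j6 0.019 0.0 Ftool [ 0.2 -5.7
20.1 Tz 0.031 j6 0.02 0.001 Ftool [ 0.2 -5.6 
t 20.5 T [-0.2775  0.7206  0.021 ] sd 0.034 F [-5.1  -1.76  6.01] p [ 0.4913 -0.24    0.0614] yaw -1.2067 w 0.142 g 61.68780326843262
F tool [ 0.17 -5.4  -6.  ]
```

apply_moves(targets=[{"translation":[0,0,0],"twist":0.2,"hand":0.05},{"translation":[0,0,0],"twist":0.2,"hand":0.05}])

```text
time: 20.7
tool_pos: [0.4913, -0.24, 0.0614]
tool_rot: [-0.0, 0.584, 0.812, -0.001]
contact_force: [-6.1, -3.2, 5.5]
gripper_width: 0.142
grasp_force: 61.7
```

```bash
python3 tq2.py 6 | cut -c1-45; python3 tq.py
```

```text
20.7 Tz 0.195 j6 0.028 0.198 Ftool [-1.1 -6.9
20.75 Tz 0.138 j6 0.189 -0.032 Ftool [-0.9 -5
20.8 Tz 0.052 j6 0.15 -0.01 Ftool [-0.  -5.2 
20.85 Tz 0.109 j6 0.091 -0.0 Ftool [-1.3 -5.5
20.9 Tz 0.05 j6 0.08 -0.002 Ftool [ 0.  -4.9 
20.95 Tz 0.034 j6 0.079 -0.001 Ftool [ 0.2 -5
t 21.35 T [-0.3016  0.7559  0.0803] sd 0.023 F [-5.16 -1.89  5.89] p [ 0.4913 -0.24    0.0614] yaw -1.2465 w 0.141 g 61.70839190483093
F tool [-0.15 -5.5  -5.88]
```

Averaging the clockwise and anticlockwise readings gives a load of about 0.063 N m (≈8 N) with contact at yaw ≈ -1.15. I turn 0.03 rad further, then release.

apply_moves(targets=[{"translation":[0,0,0],"twist":0.15,"hand":0.05},{"translation":[0,0,0],"twist":0.15,"hand":0.05}])

```text
time: 21.55
tool_pos: [0.4912, -0.24, 0.0614]
tool_rot: [-0.0, 0.596, 0.803, -0.001]
contact_force: [-4.9, -1.3, 6.4]
gripper_width: 0.144
grasp_force: 61.7
```

```bash
python3 tq2.py 6 | cut -c1-45; python3 tq.py
```

```text
21.55 Tz 0.21 j6 0.088 0.149 Ftool [ 0.2 -5.1
21.6 Tz 0.155 j6 0.202 -0.024 Ftool [-0.4 -5.
21.65 Tz 0.117 j6 0.167 -0.007 Ftool [-0.8 -5
21.7 Tz 0.126 j6 0.124 0.001 Ftool [-1.6 -5.3
21.75 Tz 0.123 j6 0.116 0.001 Ftool [-0.4 -5.
21.8 Tz 0.121 j6 0.116 -0.0 Ftool [-0.1 -4.9 
t 22.2 T [-0.2756  0.7958  0.1117] sd 0.026 F [-5.05 -1.53  6.22] p [ 0.4913 -0.24    0.0614] yaw -1.2764 w 0.143 g 61.72301709651947
F tool [-0.01 -5.29 -6.21]
```

apply_moves(targets=[{"translation":[0,-0.016,0],"twist":0,"hand":0.05},{"translation":[0,0,0],"twist":0,"hand":0.2},{"translation":[0,0,0],"twist":0,"hand":0.3},{"translation":[0,0,0],"twist":0,"hand":0.35},{"translation":[0,0,0],"twist":0,"hand":0.35},{"translation":[0,0,0],"twist":0,"hand":0.35}])

```text
time: 22.8
tool_pos: [0.4901, -0.2396, 0.0607]
tool_rot: [-0.0, 0.596, 0.803, 0.0]
contact_force: [0.5, 0.0, 0.7]
gripper_width: 0.352
grasp_force: 0.0
```

```bash
python3 go.py
```

```text
t 22.8 tcp [ 0.4901 -0.2396  0.0607] yawY -1.277740628349011 F [0.5092 0.0044 0.6775] T [0.0092 0.0149 0.0361] w 0.352 g 0.0 j [-0.5911 -0.8841]
```

Released with no contact. I lift clear and check the cell with the networks.

apply_moves(targets=[{"translation":[0,0,-0.05],"twist":0,"hand":0.35},{"translation":[0,0,-0.15],"twist":0,"hand":0.35},{"translation":[0,0,-0.3],"twist":0,"hand":0.35},{"translation":[0,0,-0.4],"twist":0,"hand":0.35},{"translation":[0,0,-0.4],"twist":0,"hand":0.35},{"translation":[0,0,0],"twist":0,"hand":0.35},{"translation":[0,0,0],"twist":0,"hand":0.35}])

```text
time: 23.5
tool_pos: [0.4911, -0.2403, 0.1938]
tool_rot: [0.002, 0.596, 0.803, 0.0]
contact_force: [0.5, 0.1, -0.2]
gripper_width: 0.352
grasp_force: 0.0
```

```bash
python3 go.py
python3 - <<'E'
from m import *
H=(.4935,-.1763,-.0375); B=[box(-.02,.02,-.01,.01,.06,.08)]
for n in("scene","top"):
    grab_frame(n)
    for r in recognise(n,"cell"): 
        if r["point"][1]<0: print(n,"cell pt",np.round(r["point"],3),round(r["score"],2))
    for r in regions_of(n,"cell"):
        m=r["pixels"]; c=np.argwhere(m).mean(0)[::-1]
        if np.linalg.norm(c-proj(n,(.4955,-.112,.075))[0])<25:
            x,f=fit(B,{n:m.astype(np.float32)},[[.4955,-.112,-.0035]]); d=x[:2]-H[:2]; print(n,m.sum(),x,f,"local y",d@[np.sin(.0375),np.cos(.0375)],"local x",d@[np.cos(.0375),-np.sin(.0375)])
    for q in("vial","weight","beaker"):
        print(n,q,[np.round(r["point"],3) for r in recognise(n,q)[:1]])
E
```

```text
t 23.5 tcp [ 0.4911 -0.2403  0.1938] yawY -1.2777047874253198 F [ 0.4849  0.064  -0.2016] T [ 0.022   0.0178 -0.0222] w 0.352 g 0.0 j [-0.5911 -0.8842]
scene cell pt [ 0.504 -0.115  0.079] 0.8
scene 378 [ 0.4984 -0.1134 -0.0278] 32.25 local y 0.06301467976242675 local x 0.0025574966288988707
scene vial [array([0.472, 0.287, 0.035])]
scene weight [array([0.487, 0.144, 0.03 ])]
scene beaker [array([0.681, 0.094, 0.046])]
top cell pt [ 0.497 -0.109  0.082] 0.5
top 168 [ 0.4948 -0.1125 -0.0201] 18.9375 local y 0.06384936710073158 local x -0.0010546101090392293
top vial [array([0.459, 0.298, 0.061])]
top weight [array([0.476, 0.146, 0.033])]
top beaker [array([0.683, 0.101, 0.013])]
```

```bash
python3 -c "
from plant import *
print(job_done())"
```

```text
the job is handed in; nothing more can be done
None
```

I handed the job in: the cell stands upright on the pocket floor, clamped at an estimated 10 N (from joint torque, not measured directly). Everything is released, and the jar, weight and beaker have not visibly moved.

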